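# Wind the sole press down on a freshly cemented shoe

### The job

The shoe standing in the sole press has a freshly cemented sole. Push the handwheel round by its spokes with a fingertip, clockwise seen from above, until the rubber pad comes down on the wooden last, then about a third of a turn more, so that the shoe is nipped firmly but not crushed. Push gently: do not grip or force the wheel, leave the shoe and the things on the bench where they stand, and finish clear of the press with the shoe clamped.

Things in the scene. Friction and masses are not known exactly. Their poses are not given: they have to be found in the camera images.
- wheel: dark steel handwheel lying level on top of the screw, the highest part of the press. Origin: its centre at the spokes' mid-height (0.29 to 0.32 m up). Three round spokes 16 mm thick: one along its x axis, the others at 120 and 240 degrees about its z axis (up). Hub 42 mm across, top 22 mm above the spokes' middle. Rim 224 mm across its middle line, 18 mm thick; the gaps between spokes reach from 21 to 103 mm out
- ram (a joint): how far the screw, carrying wheel and pad, is wound down from its highest place, m (0 to 0.030). Right-hand quick screw: clockwise seen from above lowers it 0.016 per turn, wheel and pad together. The wheel has a stiff drag of about 0.25 N m (some 4 N pushed half-way out along a spoke) and stays where it is left
- press: the fixed cast sole press, origin on the bench below the screw axis, the shoe's toe end along its x axis. Base 340 x 250 mm (x -115 to 225 mm); two steel columns 90 mm to either side (y) of the axis carry a crosshead under the wheel, whose column nuts and centre boss end 254 mm above the bench
- pad: round grey rubber pad, 60 mm across and 16 mm thick, under the steel foot of the screw. Origin: centre of its lower face, which comes down on the last. It moves down with the screw and does not turn; once it bears on the last it is squeezed upward into the foot, about 8 N for each mm that the screw goes on down, 10 mm at most
- last_top (a point): centre of the flat top of the pale wooden last (74 x 40 mm) that sticks out of the shoe in the press, under the pad; at the start 4 to 17 mm below the pad's face
- shoe: black lasted shoe, 290 mm long, 98 mm wide, 108 mm high to the top of the last, 0.9 kg, standing loose on the rubber bed of the press (42 mm above the bench) between the two columns, toe along its x axis. Origin: on its underside, straight below the middle of the last's top
- boot: finished brown ankle boot, 290 x 98 x 200 mm high; origin on its underside below the shaft, toe along x. Bystander
- spare_last: pale wooden last, 250 x 84 x 98 mm, lying sole down; origin on its underside. Bystander
- hammer: shoemaker's hammer lying on its side, 120 mm head, 220 mm long overall, 38 mm high; origin on the bench below its middle. Bystander
- awl: awl with a wooden handle, 140 mm long, 30 mm thick, lying; origin on the bench below its middle. Bystander
- tack_tin: round open tin with tacks, 76 mm across, 28 mm high; origin on its underside. Bystander
- thread_spool: spool of pale waxed thread, 60 mm across, 92 mm high, upright; origin on its underside. Bystander
- glue_can: metal can, 93 mm across, 100 mm high; origin on its underside. Bystander

How it is judged:
By the outcome, as a careful person would: the job done as asked, in the order asked, and still so for the second after the job is handed in, with the robot touching nothing.
It also fails if it takes over 61 s, if anything falls off the work surface, if the arm or the gripper's body presses on something with over 40 N, if the wrist force passes 120 N, or if a joint passes its speed limit or range.

### The arm

A 6-joint arm with a two-finger parallel gripper is mounted at the origin on the work surface. World frame = base frame: x ahead of the robot, y to its left, z up, the work surface at z = 0. Lengths are in mm, angles in rad, forces in N, time in s.
With the tool pointing down it reaches from about 300 to 875 mm from the base axis. Payload 4.2 kg.
Tool frame: the origin (TCP) lies midway between the tips of the shut fingers; the grasp point (between the pads) lies arm.grasp_offset behind it (arm.grasp_offset is the distance from the TCP to the grasp point, in mm); z points along the fingers, y is the line along which they close (so a half turn about z gives the same grasp; the last joint's range is limited). The gripper opens to 85 mm and grips with 20 to 120 N. Pads are 22 mm wide; open, the fingers measure 114 mm over their backs; the gripper's body (76 mm by 85 mm) begins 54 mm behind the grasp point. The pads swing forward as they close: fully open they stand 13 mm farther back than shut.
Start: joints at [-1.228, 0.32, 1.565, -0, 1.257, -0.02], TCP at [204.067, -537.585, 231.338] pointing down, gripper open.
Joint ranges: [-3.11, 3.11], [-0.84, 2.01], [0.21, 2.61], [-1.34, 4.49], [0.05, 2.63], [-2.56, 2.56]. Speed limits (rad/s): [2.57, 2.57, 3.14, 3.14, 3.14, 3.14].

### API

Orientations are given as a unit quaternion [w, x, y, z].
In Python, from station import arm, imaging gives the robot as it stands. The module is installed in compiled form; this text tells all that it offers.
- The arm moves only by the shell command python3 -m crank 'ROWS' [FORCE]. ROWS is JSON, a list of rows, each an object of numbers: "dx", "dy", "dz": the shift along the tool's x, y, z in m; "spin": the turn about the tool's z in degrees; "grip": the finger opening in m, from 0 to 0.0854. In form: [{"dx": .., "dy": .., "dz": .., "spin": .., "grip": ..}, ...]. A call has 1 to 8 rows; each row is the pose to reach, as a shift and turn from the pose commanded when the call began, along the tool's axes at that moment; what a row does not reach only later rows make up. A row lasts 1/12 s, in which the tool goes at most 41.7 mm and 7.16 degrees, less where a joint would pass 70% of its speed; a pose out of reach is approached as far as the arm can. A call with a gripper value outside its range is refused whole. The fingers move at their own pace and stop on an object; FORCE is the grip in N (left out, the last holds). Time passes only in rows, so rows that repeat a pose let the fingers close. It gives the time, the measured TCP pose, the force, the opening and the grip force at its end, in the units of the state.
- arm.sense(): the state, without advancing time (a new reading comes with each control period).
- imaging.snapshot(name): name is "scene" or "side" or "wrist"; returns a dict with "color" (480x640x3 uint8, red, green, blue), "intrinsics" (3x3 intrinsics, pixels), "extrinsics" (4x4, takes a point from world to camera coordinates); the wrist camera has in their place "tool_from_camera" (4x4, takes a point from camera to tool coordinates, whose origin is the TCP and whose axes are the flange's). Camera axes: x right, y up, looking along -z (the intrinsics and any distortion apply to the point x, -y, -z); pixel columns grow to the right and rows downward; lengths in mm; the calibration is good to about 2 mm. A picture is of the moment at which its call begins: read the wrist's pose just before it. There is no depth.
- arm.job_done(): hands the job in; it is judged then, once.
The state is a dict: "time": time; "qpos": joint angles; "joint_vel": joint speeds; "effort": joint torques, N m; "ee_pos": TCP position; "eef_rot": TCP orientation; "contact_force": force on the tool from outside, world axes, zero at the start; "moment": the same for the moment, N m; "finger_gap": finger opening in mm; "finger_force": force on a finger pad.
Only numpy, scipy, OpenCV 4.12 (cv2) and the standard library are available. Lean on these libraries where they do the work, as an engineer would, in place of code of your own. Each camera call takes 0.05 s, during which the arm holds its last target. There are 200 camera calls.

## Working session

There is one attempt and no reset: what is moved stays moved. The work goes in short steps, Python scripts to look and compute and a shell command to move; the robot and the scene stay as the last step left them, time stands still between calls to the robot, and variables do not carry over. Pictures are saved under pics/ and viewed, at most 10 in all, crops included, and the job is handed in when it is done.

```bash
mkdir -p pics; python3 - <<'E'
from station import arm, imaging
import cv2,pickle
s=arm.sense();print(s['ee_pos'],s['eef_rot'],s['time'],s['finger_gap'],arm.grasp_offset)
d={n:imaging.snapshot(n) for n in('scene','side')}
pickle.dump(d,open('d.pkl','wb'))
for n in d: cv2.imwrite(f'pics/{n}1.png',d[n]['color'][:,:,::-1]); print(n,d[n]['intrinsics'],d[n]['extrinsics'],[k for k in d[n]])
E
```

```text
[ 203.90692097 -537.11661402  230.47461496] [-8.81062363e-04  9.83588758e-01  1.80422715e-01 -1.50976337e-04] 0.0 85.29886032962358 18.700000000000003
scene [[456.38483163   0.         319.80254603]
 [  0.         456.38483163 238.32901917]
 [  0.           0.           1.        ]] [[-2.81848511e-01  9.59454169e-01  3.01912606e-03  1.73651598e+02]
 [-7.34393739e-01 -2.17757776e-01  6.42843205e-01  2.43668198e+02]
 [ 6.17436031e-01  1.78967173e-01  7.65991839e-01 -1.80680707e+03]
 [ 0.00000000e+00  0.00000000e+00  0.00000000e+00  1.00000000e+00]] ['color', 'intrinsics', 'extrinsics']
side [[523.05848103   0.         324.71102441]
 [  0.         523.05848103 239.34169697]
 [  0.           0.           1.        ]] [[ 4.62270950e-01  8.86735812e-01 -2.27353203e-03 -2.01970802e+02]
 [-8.42899737e-01  4.40211737e-01  3.09408565e-01  3.74240727e+02]
 [ 2.75364491e-01 -1.41114232e-01  9.50926480e-01 -1.71880762e+03]
 [ 0.00000000e+00  0.00000000e+00  0.00000000e+00  1.00000000e+00]] ['color', 'intrinsics', 'extrinsics']
```

View pics/scene1.png

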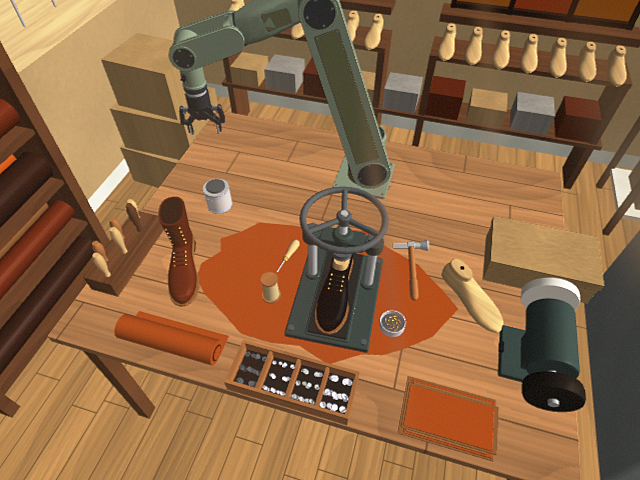

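View pics/side1.png

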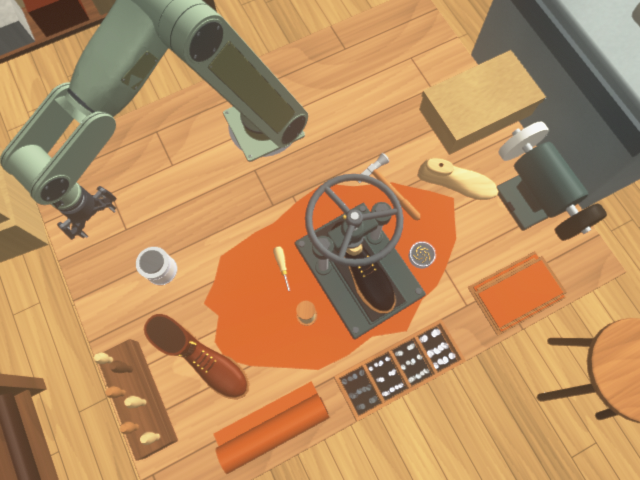

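The scene view shows the wheel rim centred near (344,221), the side view near (354,222). The boot, can, spool, awl, hammer and tin stand away from the wheel. I'll enlarge the wheel in both views.

```bash
python3 - <<'E'
import cv2,pickle,numpy as np
d=pickle.load(open('d.pkl','rb'))
a=d['scene']['color'][175:295,290:400,::-1];b=d['side']['color'][165:285,295:415,::-1]
cv2.imwrite('pics/crop1.png',np.hstack([cv2.resize(a,None,fx=3.4,fy=3.4,interpolation=2),cv2.resize(b,None,fx=3.4,fy=3.4,interpolation=2)]))
E
```

```text
(no output)
```

View pics/crop1.png

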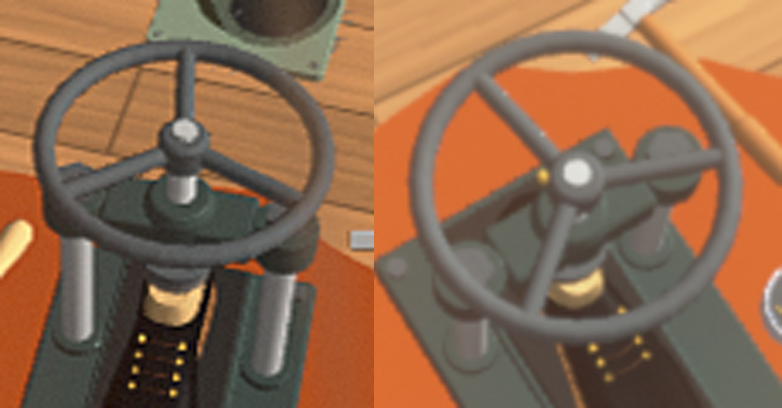

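The crop shows three clean spokes. In the scene crop they meet the rim at about (187,50), (62,190) and (315,208). In the side crop they meet it at about (110,80), (348,157) and (161,305), measured within that crop.

```bash
cat >g.py <<'E'
import numpy as np
def ray(s,uv):
    K=s['intrinsics'];E=s['extrinsics'];R=E[:3,:3]
    p=np.linalg.inv(K)@[uv[0],uv[1],1]; d=R.T@np.array([p[0],-p[1],-p[2]])
    return -R.T@E[:3,3],d/np.linalg.norm(d)
def plane(s,uv,z):
    o,d=ray(s,uv);return o+d*(z-o[2])/d[2]
def tri(r):
    A=sum(np.eye(3)-np.outer(d,d) for o,d in r);b=sum((np.eye(3)-np.outer(d,d))@o for o,d in r)
    x=np.linalg.solve(A,b);return x,[np.linalg.norm(np.cross(x-o,d)) for o,d in r]
def proj(s,P):
    E=s['extrinsics'];p=E[:3,:3]@P+E[:3,3];q=s['intrinsics']@[p[0],-p[1],-p[2]];return q[:2]/q[2]
E
python3 - <<'E'
import pickle,numpy as np
from g import *
d=pickle.load(open('d.pkl','rb'));S,T=d['scene'],d['side']
s=lambda x,y:(290+x/3.4-.35,175+y/3.4-.35)
t=lambda x,y:(295+x/3.4-.35,165+y/3.4-.35)
h,e=tri([ray(S,s(185,131)),ray(T,t(203,173))]);print('hubtop',h,e)
P=[]
for a,b in [((187,50),(110,80)),((62,190),(348,157)),((315,208),(161,305))]: print('naive',tri([ray(S,s(*a)),ray(T,t(*b))]))
# rim fit from 4 extremes: centre at height z
for z in (295,305,315): 
  for n,f,L in(('S',s,[(187,50),(62,190),(315,208)]),('T',t,[(110,80),(348,157),(161,305)])):
    v=d['scene' if n=='S' else 'side']
    q=[plane(v,f(*p),z) for p in L]; c=np.linalg.solve([[2*(q[1]-q[0])[0],2*(q[1]-q[0])[1]],[2*(q[2]-q[0])[0],2*(q[2]-q[0])[1]]],[q[1][:2]@q[1][:2]-q[0][:2]@q[0][:2],q[2][:2]@q[2][:2]-q[0][:2]@q[0][:2]])
    print(z,n,c,[(np.round(np.linalg.norm((k[:2]-h[:2])),1),np.round(np.degrees(np.arctan2(*(k[:2]-h[:2])[::-1])),1)) for k in q])
E
```

```text
hubtop [518.54587239  38.8392882  332.02519524] [np.float64(0.7026450595097432), np.float64(0.7026450595097335)]
naive (array([420.67519689,  15.50540651, 323.48284617]), [np.float64(0.3907376851805286), np.float64(0.39073768518054064)])
naive (array([649.67315103,  40.05006331, 471.48409321]), [np.float64(71.89949454289233), np.float64(71.89949454289227)])
naive (array([531.98997715,  66.88131956, 235.041753  ]), [np.float64(88.48571873882544), np.float64(88.48571873882526)])
295 S [501.72192469  41.16005614] [(np.float64(130.1), np.float64(-166.8)), (np.float64(102.4), np.float64(-56.5)), (np.float64(112.7), np.float64(80.9))]
295 T [510.30677245  49.64414461] [(np.float64(110.5), np.float64(-171.1)), (np.float64(112.7), np.float64(76.4)), (np.float64(91.2), np.float64(-46.3))]
305 S [510.75526141  42.96991559] [(np.float64(119.6), np.float64(-166.7)), (np.float64(105.0), np.float64(-51.9)), (np.float64(115.1), np.float64(76.7))]
305 T [513.34635932  47.37271605] [(np.float64(107.0), np.float64(-169.6)), (np.float64(110.4), np.float64(74.6)), (np.float64(94.1), np.float64(-45.9))]
315 S [519.78859813  44.77977504] [(np.float64(109.2), np.float64(-166.5)), (np.float64(108.3), np.float64(-47.6)), (np.float64(118.0), np.float64(72.7))]
315 T [516.38594619  45.10128748] [(np.float64(103.6), np.float64(-168.2)), (np.float64(108.3), np.float64(72.8)), (np.float64(97.0), np.float64(-45.6))]
```

```bash
python3 - <<'E'
import cv2,pickle,numpy as np
d=pickle.load(open('d.pkl','rb'))
a=d['scene']['color'][245:275,325:360,::-1];b=d['side']['color'][235:265,335:370,::-1]
cv2.imwrite('pics/crop2.png',np.hstack([cv2.resize(x,None,fx=11,fy=11,interpolation=cv2.INTER_NEAREST) for x in(a,b)]))
from g import *
# project last-top & pad outlines, axis guess
for n in d:
  for z in (150,154,167,170): print(n,z,[np.round(proj(d[n],np.array([518+r*np.cos(t),42+r*np.sin(t),z])),1) for r,t in((0,0),(30,-.1),(37,-.1))])
E
```

```text
scene 150 [array([342.7, 254.9]), array([339.2, 262.3]), array([338.3, 264.1])]
scene 154 [array([342.7, 254. ]), array([339.2, 261.5]), array([338.4, 263.2])]
scene 167 [array([342.9, 251.3]), array([339.4, 258.8]), array([338.5, 260.6])]
scene 170 [array([343. , 250.7]), array([339.4, 258.2]), array([338.6, 259.9])]
side 150 [array([351.7, 238.4]), array([356. , 248.1]), array([357. , 250.4])]
side 154 [array([351.8, 238. ]), array([356.1, 247.7]), array([357.1, 250. ])]
side 167 [array([352. , 236.5]), array([356.3, 246.3]), array([357.3, 248.6])]
side 170 [array([352.1, 236.1]), array([356.4, 245.9]), array([357.4, 248.2])]
```

View pics/crop2.png

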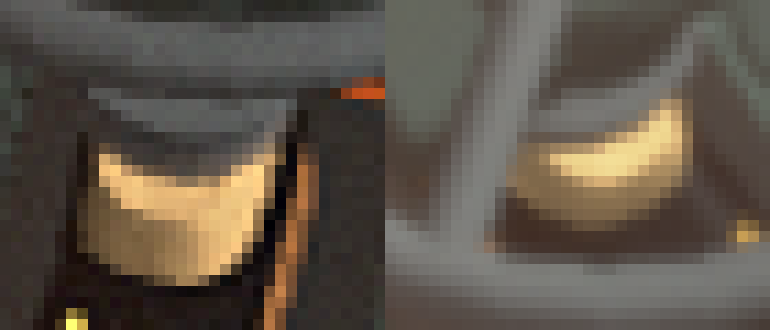

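The crop shows the pad's dark lower edge at about row 261.2 in the scene view, and the last's top front edge at about row 264.5. That makes the gap roughly 6–8 mm, known only coarsely, so I'll check whether the wrist camera can look from the toe side.

```bash
python3 - <<'E'
from station import arm, imaging
import numpy as np
np.set_printoptions(suppress=True,precision=3)
w=imaging.snapshot('wrist');print(w['intrinsics'],w['tool_from_camera'],[k for k in w],arm.sense()['time'])
E
```

```text
[[409.086   0.    320.539]
 [  0.    409.086 238.104]
 [  0.      0.      1.   ]] [[   0.       0.955    0.297   76.326]
 [   1.      -0.      -0.001    0.175]
 [  -0.001    0.297   -0.955 -143.142]
 [   0.       0.       0.       1.   ]] ['color', 'intrinsics', 'tool_from_camera'] 0.15
```

```bash
python3 -m crank '[{"dz":-0.04,"grip":0},{"dz":-0.08,"grip":0},{"dz":-0.12,"grip":0},{"dx":0.04,"dy":-0.01,"dz":-0.12,"grip":0},{"dx":0.08,"dy":-0.02,"dz":-0.12,"grip":0},{"dx":0.12,"dy":-0.03,"dz":-0.12,"grip":0},{"dx":0.16,"dy":-0.04,"dz":-0.12,"grip":0},{"dx":0.20,"dy":-0.05,"dz":-0.12,"grip":0}]' 20
python3 -m crank '[{"dx":0.04,"dy":-0.01,"grip":0},{"dx":0.08,"dy":-0.02,"grip":0},{"dx":0.12,"dy":-0.03,"grip":0},{"dx":0.16,"dy":-0.04,"grip":0},{"dx":0.20,"dy":-0.06,"grip":0},{"dx":0.24,"dy":-0.07,"spin":7,"grip":0},{"dx":0.28,"dy":-0.08,"spin":14,"grip":0},{"dx":0.32,"dy":-0.09,"spin":20.8,"grip":0}]'
```

```text
validation failed for argument at $[0]...
validation failed for argument at $[0]...
```

```bash
python3 -m crank '[{"dx":0,"dy":0,"dz":-0.04,"spin":0,"grip":0},{"dx":0,"dy":0,"dz":-0.08,"spin":0,"grip":0},{"dx":0,"dy":0,"dz":-0.12,"spin":0,"grip":0},{"dx":0.04,"dy":-0.01,"dz":-0.12,"spin":0,"grip":0},{"dx":0.08,"dy":-0.02,"dz":-0.12,"spin":0,"grip":0},{"dx":0.12,"dy":-0.03,"dz":-0.12,"spin":0,"grip":0},{"dx":0.16,"dy":-0.04,"dz":-0.12,"spin":0,"grip":0},{"dx":0.20,"dy":-0.05,"dz":-0.12,"spin":0,"grip":0}]' 20
python3 -m crank '[{"dx":0.04,"dy":-0.01,"dz":0,"spin":0,"grip":0},{"dx":0.08,"dy":-0.02,"dz":0,"spin":0,"grip":0},{"dx":0.12,"dy":-0.03,"dz":0,"spin":0,"grip":0},{"dx":0.16,"dy":-0.04,"dz":0,"spin":0,"grip":0},{"dx":0.20,"dy":-0.06,"dz":0,"spin":0,"grip":0},{"dx":0.24,"dy":-0.07,"dz":0,"spin":7,"grip":0},{"dx":0.28,"dy":-0.08,"dz":0,"spin":14,"grip":0},{"dx":0.32,"dy":-0.09,"dz":0,"spin":20.8,"grip":0}]'
```

```text
time: 0.82
ee_pos: [374.4, -418.5, 351.2]
eef_rot: [-0.0, 0.984, 0.18, -0.0]
contact_force: [-0.4, -0.6, -0.7]
finger_gap: 0.1
finger_force: 0.0
time: 1.48
ee_pos: [640.4, -221.4, 351.1]
eef_rot: [0.0, 1.0, -0.003, -0.0]
contact_force: [1.6, -0.9, -0.2]
finger_gap: 0.2
finger_force: 0.0
```

```bash
python3 -m crank '[{"dx":0.03,"dy":-0.02,"dz":0,"spin":0,"grip":0},{"dx":0.05,"dy":-0.055,"dz":0,"spin":0,"grip":0},{"dx":0.05,"dy":-0.095,"dz":0,"spin":0,"grip":0},{"dx":0.05,"dy":-0.135,"dz":0,"spin":0,"grip":0},{"dx":0.05,"dy":-0.175,"dz":0,"spin":0,"grip":0},{"dx":0.05,"dy":-0.215,"dz":0.02,"spin":0,"grip":0},{"dx":0.05,"dy":-0.25,"dz":0.04,"spin":0,"grip":0},{"dx":0.05,"dy":-0.262,"dz":0.05,"spin":0,"grip":0}]'
python3 -m crank '[{"dx":0,"dy":0,"dz":0,"spin":0,"grip":0},{"dx":0,"dy":0,"dz":0,"spin":0,"grip":0}]'
python3 - <<'E'
from station import arm, imaging
import cv2,pickle
s=arm.sense();w=imaging.snapshot('wrist');w['s']=s;pickle.dump(w,open('w1.pkl','wb'));print(s['ee_pos'])
cv2.imwrite('pics/w1.png',w['color'][:,:,::-1])
E
```

```text
time: 2.15
ee_pos: [688.0, 44.1, 298.6]
eef_rot: [-0.001, 1.0, 0.002, -0.002]
contact_force: [-0.2, -0.3, 0.0]
finger_gap: 0.1
finger_force: 0.0
time: 2.32
ee_pos: [689.0, 39.0, 300.4]
eef_rot: [0.001, 1.0, 0.001, -0.001]
contact_force: [-0.4, 0.2, -0.9]
finger_gap: 0.1
finger_force: 0.0
[688.96987558  39.04610918 300.38050883]
```

View pics/w1.png

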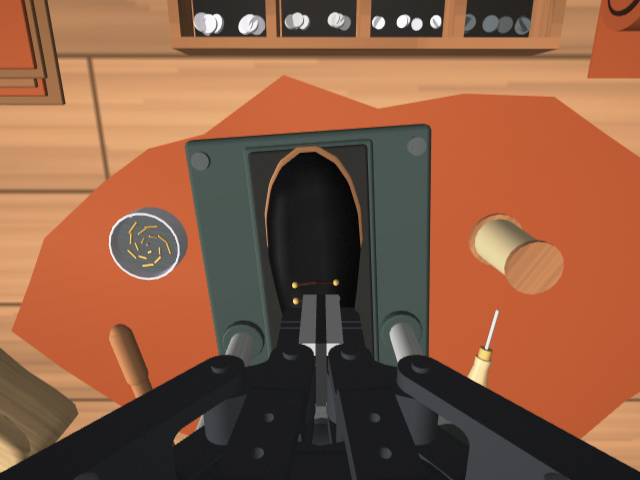

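The wrist view shows the toe, with the gripper hiding the pad at bottom centre. A yaw of −47° should put the pad in the free lower left.

```bash
python3 -m crank '[{"dx":0.01,"dy":0.01,"dz":0,"spin":-7,"grip":0},{"dx":0.02,"dy":0.02,"dz":0,"spin":-14,"grip":0},{"dx":0.03,"dy":0.03,"dz":0,"spin":-21,"grip":0},{"dx":0.04,"dy":0.04,"dz":0,"spin":-28,"grip":0},{"dx":0.05,"dy":0.05,"dz":0,"spin":-35,"grip":0},{"dx":0.052,"dy":0.053,"dz":0,"spin":-42,"grip":0},{"dx":0.052,"dy":0.053,"dz":0,"spin":-47,"grip":0},{"dx":0.052,"dy":0.053,"dz":0,"spin":-47,"grip":0}]'
python3 -m crank '[{"dx":0,"dy":0,"dz":0,"spin":0,"grip":0},{"dx":0,"dy":0,"dz":0,"spin":0,"grip":0}]'
python3 - <<'E'
from station import arm, imaging
import cv2,pickle
s=arm.sense();w=imaging.snapshot('wrist');w['s']=s;pickle.dump(w,open('w2.pkl','wb'));print(s['ee_pos'],s['qpos'])
im=w['color'][:,:,::-1];cv2.imwrite('pics/w2.png',cv2.resize(im[240:440,:260],None,fx=3,fy=3,interpolation=2))
E
```

```text
time: 3.03
ee_pos: [741.8, -17.2, 302.4]
eef_rot: [0.001, 0.918, 0.398, 0.001]
contact_force: [0.3, -0.5, 0.2]
finger_gap: 0.1
finger_force: 0.0
time: 3.2
ee_pos: [741.3, -15.4, 302.2]
eef_rot: [0.0, 0.918, 0.397, 0.001]
contact_force: [-0.6, 1.0, 0.7]
finger_gap: -0.1
finger_force: 0.0
[741.26911924 -15.37547171 302.18668895] [-3.61211679e-02  5.78212819e-01  9.69123261e-01 -3.00915832e-04
  1.59290849e+00  7.17951406e-01]
```

View pics/w2.png

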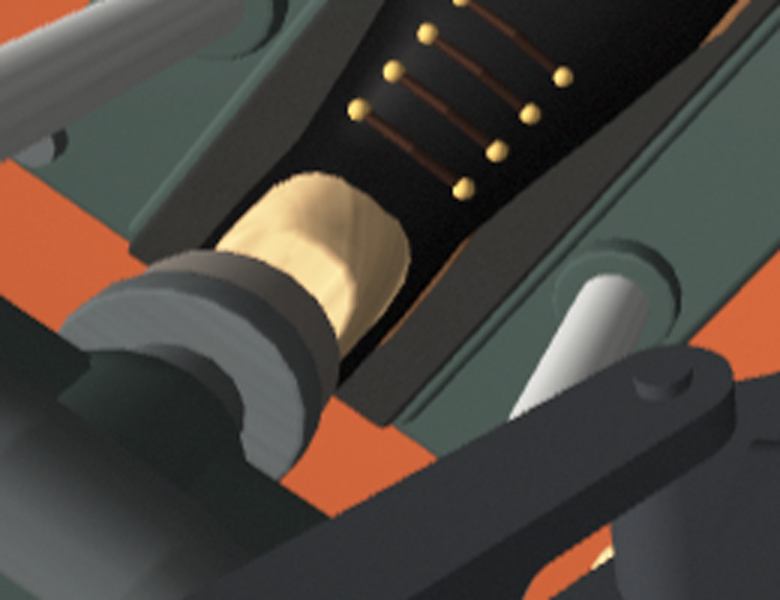

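The wrist crop (3×, row offset 240) shows the pad's lower edge arc running (155,262)–(250,255)–(300,290)–(338,375), clearly above the last. The front edge of the last's flat top runs (265,228)–(310,243)–(352,285).

```bash
cat >>g.py <<'E'
from scipy.spatial.transform import Rotation as R_
def wcam(w):
    q=w['s']['eef_rot'];T=np.eye(4);T[:3,:3]=R_.from_quat([q[1],q[2],q[3],q[0]]).as_matrix();T[:3,3]=w['s']['ee_pos']
    return dict(intrinsics=w['intrinsics'],extrinsics=np.linalg.inv(T@w['tool_from_camera']))
E
python3 - <<'E'
import pickle,numpy as np
from g import *
from scipy.optimize import least_squares as L
np.set_printoptions(suppress=True,precision=1)
v=wcam(pickle.load(open('w2.pkl','rb')))
f=lambda p:(p[0]/3-.33,240+p[1]/3-.33)
last=[(265,228),(310,243),(335,262),(352,285)]
print('last@150',[plane(v,f(p),150)[:2] for p in last])
pad=[(155,262),(200,250),(250,255),(300,290),(325,325),(338,375)]
foot=[(150,275),(200,278),(250,300),(290,345),(305,390),(303,430)]  # top face outer edge approx
for z in (150,155,160,165): 
  q=np.array([plane(v,f(p),z)[:2] for p in pad]); r=L(lambda c:np.hypot(*(q-c).T)-30,[518,42]);print(z,r.x,r.fun)
q=L(lambda c:np.r_[[np.hypot(*(plane(v,f(p),c[2])[:2]-c[:2]))-30 for p in pad]],[518,42,155]);print(q.x,q.fun)
E
```

```text
last@150 [array([550.4,  53. ]), array([555.6,  42. ]), array([555.9,  33.8]), array([553.7,  26.2])]
150 [513.   37.9] [ 0.1  0.1  0.8 -0.6 -0.7  1. ]
155 [517.1  37.9] [-0.2  0.   0.9 -0.5 -0.7  0.7]
160 [521.2  37.8] [-0.4  0.   1.  -0.4 -0.7  0.4]
165 [525.3  37.8] [-0.7  0.   1.1 -0.3 -0.7  0.1]
[520.6  37.8 159.3] [-0.4  0.   0.9 -0.4 -0.7  0.4]
```

```bash
python3 -m crank '[{"dx":0,"dy":0,"dz":-0.03,"spin":7,"grip":0},{"dx":0,"dy":0,"dz":-0.06,"spin":14,"grip":0},{"dx":-0.028,"dy":-0.029,"dz":-0.06,"spin":21,"grip":0},{"dx":-0.056,"dy":-0.058,"dz":-0.06,"spin":28,"grip":0},{"dx":-0.084,"dy":-0.087,"dz":-0.06,"spin":35,"grip":0},{"dx":-0.112,"dy":-0.116,"dz":-0.06,"spin":42,"grip":0},{"dx":-0.14,"dy":-0.145,"dz":-0.06,"spin":46.8,"grip":0},{"dx":-0.167,"dy":-0.174,"dz":-0.06,"spin":46.8,"grip":0}]'
python3 -m crank '[{"dx":0,"dy":0,"dz":0,"spin":0,"grip":0},{"dx":0,"dy":0,"dz":0,"spin":0,"grip":0},{"dx":0,"dy":0,"dz":0,"spin":0,"grip":0}]'
python3 - <<'E'
from station import arm, imaging
import cv2
s=arm.sense();print(s['ee_pos'],s['eef_rot'],s['qpos'])
a=imaging.snapshot('wrist')['color'];b=imaging.snapshot('side')['color'][150:300,280:440]
import numpy as np
cv2.imwrite('pics/p3.png',np.hstack([cv2.resize(a,(400,300)),cv2.resize(b,(400,375))[:300]])[:,:,::-1])
E
```

```text
time: 3.92
ee_pos: [497.7, -17.6, 361.6]
eef_rot: [0.0, 1.0, -0.0, 0.0]
contact_force: [-0.1, -0.2, 0.2]
finger_gap: -0.2
finger_force: 0.0
time: 4.17
ee_pos: [500.5, -17.6, 362.2]
eef_rot: [0.0, 1.0, 0.001, 0.001]
contact_force: [0.2, -1.0, 0.3]
finger_gap: 0.2
finger_force: 0.0
[500.46652496 -17.56611466 362.20392407] [1.39518780e-04 9.99998202e-01 1.38895424e-03 1.28314113e-03] [-5.79712143e-02  1.43360108e-01  1.47627149e+00 -1.26467594e-04
  1.51938274e+00  1.51005354e+00]
```

View pics/p3.png

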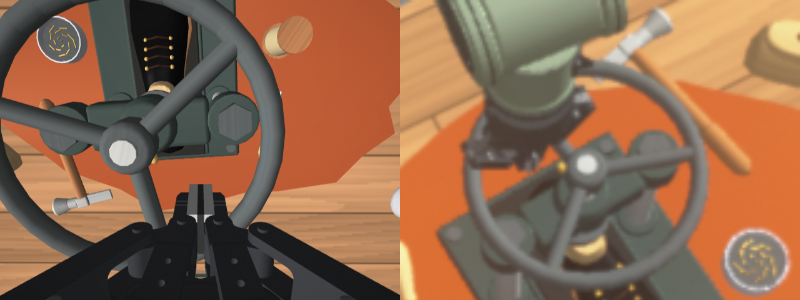

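The finger stands over the gap between the −167° and −47° spokes (wrist half: tip at (200,195), spokes either side, hub at (123,152)). It can go straight down. I'll work out the arc shifts in 5° steps.

```bash
python3 -m crank '[{"dx":0,"dy":0,"dz":0.03,"spin":0,"grip":0},{"dx":0,"dy":0,"dz":0.055,"spin":0,"grip":0},{"dx":0,"dy":0,"dz":0.077,"spin":0,"grip":0},{"dx":0,"dy":0,"dz":0.077,"spin":0,"grip":0}]'
python3 - <<'E'
import numpy as np
for t0 in range(252,-70,-40):
  t=np.radians(t0-5*np.arange(1,9));a=np.radians(t0)
  print(t0,*[f"{60*(np.cos(x)-np.cos(a)):.0f},{-60*(np.sin(x)-np.sin(a)):.0f}" for x in t])
E
```

```text
time: 4.6
ee_pos: [498.8, -17.4, 279.4]
eef_rot: [-0.0, 1.0, 0.002, -0.005]
contact_force: [-0.6, 1.0, -0.1]
finger_gap: 0.5
finger_force: 0.0
252 -5,-2 -10,-4 -14,-7 -18,-10 -22,-13 -26,-17 -29,-21 -32,-25
212 -3,-5 -5,-9 -6,-14 -8,-19 -9,-24 -9,-30 -9,-35 -9,-40
172 1,-5 2,-10 4,-15 6,-20 9,-24 12,-29 16,-33 19,-36
132 4,-3 8,-6 13,-9 18,-11 23,-13 28,-14 33,-15 38,-15
92 5,0 10,1 16,2 21,3 26,5 30,7 35,10 39,13
52 4,3 8,7 11,11 14,15 17,20 19,25 20,30 22,35
12 1,5 1,10 1,16 1,21 -0,26 -2,31 -3,36 -6,41
-28 -3,5 -6,9 -9,13 -13,16 -17,20 -21,23 -26,25 -31,27
-68 -5,2 -10,3 -15,4 -20,4 -26,4 -31,4 -36,3 -41,1
```

```bash
python3 -m crank '[{"dx":-0.005,"dy":-0.002,"dz":0,"spin":0,"grip":0},{"dx":-0.010,"dy":-0.004,"dz":0,"spin":0,"grip":0},{"dx":-0.014,"dy":-0.007,"dz":0,"spin":0,"grip":0},{"dx":-0.018,"dy":-0.010,"dz":0,"spin":0,"grip":0},{"dx":-0.022,"dy":-0.013,"dz":0,"spin":0,"grip":0},{"dx":-0.026,"dy":-0.017,"dz":0,"spin":0,"grip":0},{"dx":-0.029,"dy":-0.021,"dz":0,"spin":0,"grip":0},{"dx":-0.032,"dy":-0.025,"dz":0,"spin":0,"grip":0}]'
python3 -m crank '[{"dx":-0.003,"dy":-0.005,"dz":0,"spin":0,"grip":0},{"dx":-0.005,"dy":-0.009,"dz":0,"spin":0,"grip":0},{"dx":-0.006,"dy":-0.014,"dz":0,"spin":0,"grip":0},{"dx":-0.008,"dy":-0.019,"dz":0,"spin":0,"grip":0},{"dx":-0.009,"dy":-0.024,"dz":0,"spin":0,"grip":0},{"dx":-0.009,"dy":-0.030,"dz":0,"spin":0,"grip":0},{"dx":-0.009,"dy":-0.035,"dz":0,"spin":0,"grip":0},{"dx":-0.009,"dy":-0.040,"dz":0,"spin":0,"grip":0}]'
```

```text
time: 5.27
ee_pos: [468.9, 6.9, 285.0]
eef_rot: [0.001, 1.0, 0.002, 0.002]
contact_force: [2.8, -2.4, -1.1]
finger_gap: -0.2
finger_force: 1.9
time: 5.93
ee_pos: [458.3, 47.5, 284.0]
eef_rot: [0.0, 1.0, 0.002, -0.001]
contact_force: [-0.3, -4.2, -0.7]
finger_gap: -0.2
finger_force: 1.8
```

```bash
python3 -m crank '[{"dx":0.001,"dy":-0.005,"dz":0,"spin":0,"grip":0},{"dx":0.002,"dy":-0.010,"dz":0,"spin":0,"grip":0},{"dx":0.004,"dy":-0.015,"dz":0,"spin":0,"grip":0},{"dx":0.006,"dy":-0.020,"dz":0,"spin":0,"grip":0},{"dx":0.009,"dy":-0.024,"dz":0,"spin":0,"grip":0},{"dx":0.012,"dy":-0.029,"dz":0,"spin":0,"grip":0},{"dx":0.016,"dy":-0.033,"dz":0,"spin":0,"grip":0},{"dx":0.019,"dy":-0.036,"dz":0,"spin":0,"grip":0}]'
python3 -m crank '[{"dx":0.004,"dy":-0.003,"dz":0,"spin":0,"grip":0},{"dx":0.008,"dy":-0.006,"dz":0,"spin":0,"grip":0},{"dx":0.013,"dy":-0.009,"dz":0,"spin":0,"grip":0},{"dx":0.018,"dy":-0.011,"dz":0,"spin":0,"grip":0},{"dx":0.023,"dy":-0.013,"dz":0,"spin":0,"grip":0},{"dx":0.028,"dy":-0.014,"dz":0,"spin":0,"grip":0},{"dx":0.033,"dy":-0.015,"dz":0,"spin":0,"grip":0},{"dx":0.038,"dy":-0.015,"dz":0,"spin":0,"grip":0}]'
python3 -m crank '[{"dx":0.005,"dy":0,"dz":0,"spin":0,"grip":0},{"dx":0.010,"dy":0.001,"dz":0,"spin":0,"grip":0},{"dx":0.016,"dy":0.002,"dz":0,"spin":0,"grip":0},{"dx":0.021,"dy":0.003,"dz":0,"spin":0,"grip":0},{"dx":0.026,"dy":0.005,"dz":0,"spin":0,"grip":0},{"dx":0.030,"dy":0.007,"dz":0,"spin":0,"grip":0},{"dx":0.035,"dy":0.010,"dz":0,"spin":0,"grip":0},{"dx":0.039,"dy":0.013,"dz":0,"spin":0,"grip":0}]'
python3 -m crank '[{"dx":0.004,"dy":0.003,"dz":0,"spin":0,"grip":0},{"dx":0.008,"dy":0.007,"dz":0,"spin":0,"grip":0},{"dx":0.011,"dy":0.011,"dz":0,"spin":0,"grip":0},{"dx":0.014,"dy":0.015,"dz":0,"spin":0,"grip":0},{"dx":0.017,"dy":0.020,"dz":0,"spin":0,"grip":0},{"dx":0.019,"dy":0.025,"dz":0,"spin":0,"grip":0},{"dx":0.020,"dy":0.030,"dz":0,"spin":0,"grip":0},{"dx":0.022,"dy":0.035,"dz":0,"spin":0,"grip":0}]'
```

```text
time: 6.6
ee_pos: [477.9, 84.1, 284.1]
eef_rot: [-0.0, 1.0, 0.002, -0.0]
contact_force: [-2.4, -3.3, -0.8]
finger_gap: 0.4
finger_force: 1.7
time: 7.27
ee_pos: [515.9, 98.9, 284.2]
eef_rot: [-0.0, 1.0, 0.002, -0.0]
contact_force: [-4.2, -1.3, -1.1]
finger_gap: 0.2
finger_force: 2.1
time: 7.93
ee_pos: [555.0, 86.7, 284.3]
eef_rot: [-0.001, 1.0, 0.002, -0.0]
contact_force: [-5.0, 2.6, -0.9]
finger_gap: -0.4
finger_force: 2.3
time: 8.6
ee_pos: [577.7, 52.9, 284.4]
eef_rot: [-0.003, 1.0, 0.002, 0.001]
contact_force: [-2.9, 5.5, -1.3]
finger_gap: -0.4
finger_force: 2.8
```

```bash
python3 -m crank '[{"dx":0.001,"dy":0.005,"dz":0,"spin":0,"grip":0},{"dx":0.001,"dy":0.010,"dz":0,"spin":0,"grip":0},{"dx":0.001,"dy":0.016,"dz":0,"spin":0,"grip":0},{"dx":0.001,"dy":0.021,"dz":0,"spin":0,"grip":0},{"dx":0,"dy":0.026,"dz":0,"spin":0,"grip":0},{"dx":-0.002,"dy":0.031,"dz":0,"spin":0,"grip":0},{"dx":-0.002,"dy":0.031,"dz":0,"spin":0,"grip":0}]'
python3 -m crank '[{"dx":0.005,"dy":-0.014,"dz":0,"spin":0,"grip":0},{"dx":0.005,"dy":-0.014,"dz":0,"spin":0,"grip":0},{"dx":0.005,"dy":-0.014,"dz":-0.03,"spin":0,"grip":0},{"dx":0.005,"dy":-0.014,"dz":-0.06,"spin":0,"grip":0},{"dx":0.005,"dy":-0.014,"dz":-0.077,"spin":0,"grip":0},{"dx":0.005,"dy":-0.014,"dz":-0.077,"spin":0,"grip":0}]'
```

```text
time: 9.18
ee_pos: [577.0, 20.3, 284.7]
eef_rot: [-0.001, 1.0, 0.001, 0.002]
contact_force: [1.4, 2.6, -0.9]
finger_gap: 0.3
finger_force: 1.2
time: 9.68
ee_pos: [582.2, 34.2, 366.3]
eef_rot: [0.0, 1.0, 0.002, 0.005]
contact_force: [0.5, -0.1, 1.1]
finger_gap: -0.5
finger_force: 0.0
```

```bash
python3 -m crank '[{"dx":0.03,"dy":0.01,"dz":0,"spin":-7,"grip":0},{"dx":0.06,"dy":0.02,"dz":0,"spin":-14,"grip":0},{"dx":0.09,"dy":0.03,"dz":0,"spin":-21,"grip":0},{"dx":0.12,"dy":0.04,"dz":0,"spin":-28,"grip":0},{"dx":0.15,"dy":0.05,"dz":0,"spin":-35,"grip":0},{"dx":0.16,"dy":0.05,"dz":0.03,"spin":-42,"grip":0},{"dx":0.16,"dy":0.05,"dz":0.06,"spin":-46.8,"grip":0},{"dx":0.16,"dy":0.05,"dz":0.06,"spin":-46.8,"grip":0}]'
python3 -m crank '[{"dx":0,"dy":0,"dz":0,"spin":0,"grip":0},{"dx":0,"dy":0,"dz":0,"spin":0,"grip":0}]'
python3 - <<'E'
from station import arm, imaging
import cv2,pickle,numpy as np
s=arm.sense();w=imaging.snapshot('wrist');w['s']=s;pickle.dump(w,open('w3.pkl','wb'));print(s['ee_pos'],s['eef_rot'])
d={n:imaging.snapshot(n) for n in('scene','side')};pickle.dump(d,open('d3.pkl','wb'))
a=cv2.resize(w['color'][280:430,:160],None,fx=4,fy=4,interpolation=2)
b=pickle.load(open('w2.pkl','rb'))['color'][280:430,:160]
b=cv2.resize(b,None,fx=1,fy=1)
cv2.imwrite('pics/w3.png',np.hstack([a,np.vstack([b,d['side']['color'][165:285,295:415][:,:,:].repeat(1,0) if 0 else cv2.resize(d['side']['color'][165:285,295:415],(160,160)),np.zeros((290,160,3),np.uint8)])])[:,:,::-1])
E
```

```text
time: 10.35
ee_pos: [738.1, -15.6, 291.1]
eef_rot: [-0.003, 0.917, 0.399, -0.007]
contact_force: [-0.2, -0.8, -2.2]
finger_gap: 0.3
finger_force: 0.0
time: 10.52
ee_pos: [740.6, -15.4, 303.0]
eef_rot: [0.001, 0.917, 0.398, 0.001]
contact_force: [-0.5, 0.3, 0.8]
finger_gap: -0.1
finger_force: 0.0
[740.55284591 -15.43872303 303.02120922] [6.52700256e-04 9.17386402e-01 3.97995630e-01 1.11466870e-03]
```

View pics/w3.png

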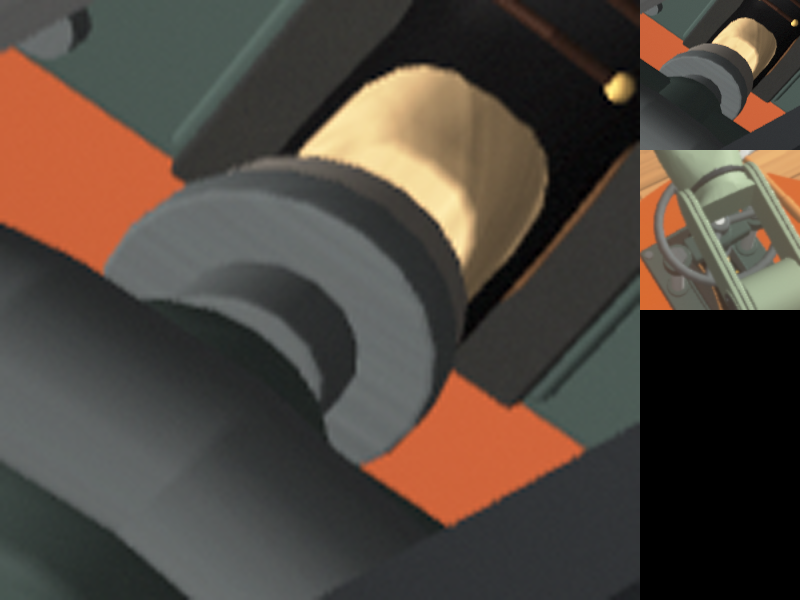

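The wrist crop shows much less of the brown pad under the foot (thin band near (375,170) in the 4× crop), so it is bearing on the last. I'll measure it along the pad's front edge line in both wrist pictures.

```bash
python3 - <<'E'
import pickle,numpy as np,cv2
from g import *
for n in('w2','w3'):
  w=pickle.load(open(n+'.pkl','rb'));v=wcam(w);im=w['color'].astype(np.float32)
  for th in (0,-15):
   t=np.radians(th);print(n,th)
   zs=np.arange(142,196,1.5);uv=np.array([proj(v,np.array([519+30*np.cos(t),38.3+30*np.sin(t),z])) for z in zs],np.float32)
   c=cv2.remap(im,uv[:,:1],uv[:,1:],cv2.INTER_LINEAR)[:,0]
   print(' '.join(f"{z:.0f}:{int(k[0])},{int(k[1])},{int(k[2])}" for z,k in zip(zs,c)))
E
```

```text
w2 0
142:240,213,153 144:246,222,161 145:247,222,160 146:246,221,160 148:246,221,160 150:247,222,160 151:246,221,160 152:247,222,161 154:246,221,160 156:224,190,139 157:66,63,56 158:60,57,53 160:60,58,53 162:61,58,55 163:62,58,55 164:62,59,55 166:62,58,56 168:61,58,54 169:47,47,46 170:44,45,45 172:45,47,47 174:46,48,48 175:47,48,50 176:54,56,57 178:92,97,97 180:106,111,110 181:106,111,112 182:104,108,107 184:105,110,109 186:105,110,111 187:105,109,108 188:103,106,105 190:103,107,106 192:103,106,106 193:82,86,86 194:42,45,44
w2 -15
142:248,227,167 144:251,231,171 145:251,231,172 146:251,232,172 148:251,232,172 150:251,232,172 151:251,232,172 152:250,231,171 154:250,231,172 156:178,149,112 157:59,56,53 158:59,57,52 160:58,56,53 162:58,56,52 163:60,57,53 164:60,57,53 166:59,56,53 168:55,52,51 169:43,45,44 170:43,45,45 172:42,44,45 174:45,47,47 175:45,48,48 176:59,62,61 178:102,106,107 180:104,110,109 181:103,107,108 182:104,110,110 184:105,110,109 186:102,106,107 187:102,106,105 188:102,106,106 190:103,106,106 192:102,106,104 193:99,102,102 194:50,51,51
w3 0
142:242,215,154 144:246,222,
[... 314 characters left out ...]
109,110 178:103,107,106 180:102,107,106 181:104,108,107 182:102,105,104 184:57,60,60 186:43,45,45 187:43,45,46 188:45,47,47 190:44,46,46 192:45,47,47 193:47,48,49 194:63,67,67
w3 -15
142:248,226,165 144:250,231,171 145:251,231,171 146:251,232,174 148:251,232,173 150:246,222,162 151:89,79,66 152:58,56,52 154:58,56,51 156:59,57,52 157:55,53,50 158:44,46,46 160:43,45,45 162:43,46,46 163:45,47,47 164:44,47,47 166:54,56,57 168:99,102,103 169:106,111,110 170:103,109,109 172:104,109,109 174:105,110,110 175:104,108,109 176:102,107,106 178:102,106,106 180:103,107,107 181:103,107,107 182:103,106,105 184:78,81,81 186:42,44,44 187:42,44,44 188:40,43,42 190:41,43,42 192:42,43,44 193:42,43,43 194:44,47,46
```

Between the two wrist pictures the foot came down about 10.3 mm and the pad's lower face stopped about 5.3 mm down. The pad is therefore squeezed about 5 mm, close to a third of a turn past contact. I'll withdraw and take a last look.

```bash
python3 -m crank '[{"dx":0,"dy":0,"dz":-0.04,"spin":0,"grip":0},{"dx":0,"dy":0,"dz":-0.08,"spin":0,"grip":0},{"dx":-0.026,"dy":0.024,"dz":-0.09,"spin":0,"grip":0},{"dx":-0.052,"dy":0.048,"dz":-0.09,"spin":0,"grip":0},{"dx":-0.078,"dy":0.072,"dz":-0.09,"spin":0,"grip":0},{"dx":-0.104,"dy":0.096,"dz":-0.09,"spin":0,"grip":0},{"dx":-0.13,"dy":0.12,"dz":-0.09,"spin":0,"grip":0},{"dx":-0.146,"dy":0.137,"dz":-0.09,"spin":0,"grip":0}]'
python3 -m crank '[{"dx":-0.02,"dy":0.02,"dz":0,"spin":0,"grip":0},{"dx":-0.04,"dy":0.04,"dz":0,"spin":0,"grip":0},{"dx":-0.05,"dy":0.05,"dz":0,"spin":0,"grip":0},{"dx":-0.05,"dy":0.05,"dz":0,"spin":0,"grip":0},{"dx":-0.05,"dy":0.05,"dz":0,"spin":0,"grip":0},{"dx":-0.05,"dy":0.05,"dz":0,"spin":0,"grip":0}]'
python3 - <<'E'
from station import imaging
import cv2
cv2.imwrite('pics/end.png',imaging.snapshot('scene')['color'][:,:,::-1])
E
```

```text
time: 11.33
ee_pos: [739.8, -219.5, 393.7]
eef_rot: [0.002, 0.918, 0.397, 0.001]
contact_force: [0.7, 0.3, 0.1]
finger_gap: -0.1
finger_force: 0.0
time: 11.83
ee_pos: [743.1, -285.3, 392.7]
eef_rot: [0.0, 0.917, 0.399, 0.001]
contact_force: [0.1, -0.1, -0.3]
finger_gap: -0.1
finger_force: 0.0
```

View pics/end.png

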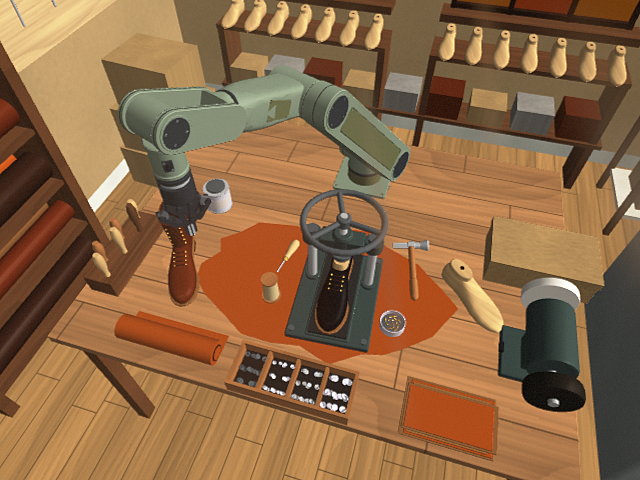

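The picture shows the arm clear of the press. The wheel has dropped to about (344,222), and the shoe (335,295) and everything else on the bench stand where they were.

```bash
python3 -c "
from station import arm
print(arm.job_done())"
```

```text
the job is handed in; nothing more can be done
None
```

The shoe is clamped: I pushed the wheel about 230° clockwise, which squeezes the pad about 5 mm (roughly a third of a turn past contact), and handed the job in at about 12 s with the arm clear and nothing else visibly moved.

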